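# Gauge the paint pots and pass the right one

## Robot

A 6-joint arm with a two-finger parallel gripper is mounted at the origin on the work surface. World frame = base frame: x ahead of the robot, y to its left, z up, the work surface at z = 0. Lengths are in m, angles in rad, forces in N, time in s.
With the tool pointing down it reaches from about 0.275 to 0.85 m from the base axis. Payload 5.2 kg.
Tool frame: the origin (TCP) lies midway between the tips of the shut fingers; the grasp point (between the pads) lies 19 mm behind it; z points along the fingers, y is the line along which they close (so a half turn about z gives the same grasp; the last joint's range is limited). The gripper opens to 85 mm and grips with 20 to 120 N. Pads are 22 mm wide; open, the fingers measure 114 mm over their backs; the gripper's body (76 mm by 85 mm) begins 54 mm behind the grasp point. The pads swing forward as they close: fully open they stand 13 mm farther back than shut.
Start: joints at [0.999, 0.259, 1.535, -0, 1.348, -0.203], TCP at [0.198, 0.513, 0.231] pointing down, gripper open.
Joint ranges: [-3.14, 3.14], [-0.91, 2.08], [0.19, 2.58], [-1.22, 4.36], [0.22, 2.71], [-3.12, 3.12]. Speed limits (rad/s): [2.57, 2.57, 3.14, 3.14, 3.14, 3.14].

## Interface

Orientations are given as a unit quaternion [x, y, z, w].
In Python, from cell import r gives the robot as it stands. Calls block until the motion is done:
- r.move_ptp(position, orientation): joint-space move of the TCP to a pose.
- r.movel(position, rotation=None, feed=0.15): straight line of the TCP; rotation=None keeps the orientation; feed is the mean speed in m/s.
- r.goto_joints(angles): joint-space move.
- r.command_gripper(opening, strength=None): opening from 0.0 (shut) to 1.0 (fully open); strength is the grip in N (None keeps the last); returns when the fingers have stopped.
- r.wait(seconds).
- r.ik(position, orientation): joint angles nearest the present ones, or None.
- r.snapshot(name): name is "side" or "top"; returns a dict with "frame" (400x640x3 uint8, blue, green, red), "depth" (400x640 float32, m along the optical axis (not along the pixel's ray), 0 where there is no reading), "mtx" (3x3 intrinsics, pixels), "world_to_cam" (4x4, takes a point from world to camera coordinates). Camera axes: x right, y up, looking along -z (the intrinsics and any distortion apply to the point x, -y, -z); pixel columns grow to the right and rows downward; lengths in m; the calibration is good to about 2 mm. A picture is of the moment at which its call begins.
A pose or a line that the arm cannot do raises r.PlanningError and nothing moves.
- r.hand_in(): hands the job in; it is judged then, once.
Trained networks look in a picture, given as the dict that the camera call returned (one of the last four; its "shot" number tells which), for a name from the list of things; names that differ only in an ending like _2 or _b are one class to them, and where a whole thing is asked for, a point or a joint stands for the part that bears it (a point fixed in the world has none). Each returns a list of dicts, best first, with "confidence" (0 to 1); they miss things now and then, are a little off and sometimes report something else, mostly with a low value. They report only what shows in the picture. A call takes as long as a camera call.
- r.cut_out(picture, query): "region" (400x640 bool, what is visible of it) and "extent" ([left, top, right, bottom] in pixels, round what is visible of it).
- r.spot_point(picture, query): "position" ([row, column] in pixels: a listed point, or the origin of a listed thing).
Readings, each from a call of its own:
- r.current_time_s(): time.
- r.current_joint_positions(): joint angles.
- r.current_joint_vel(): joint speeds.
- r.current_joint_efforts(): joint torques, N m.
- r.current_position(): TCP position.
- r.current_orientation(): TCP orientation.
- r.current_force(): force on the tool from outside, world axes, zero at the start.
- r.current_moment(): the same for the moment, N m.
- r.current_width(): opening from 0.0 (shut) to 1.0 (fully open).
- r.current_finger_force(): force on a finger pad.
Only numpy, scipy, OpenCV 4.12 (cv2) and the standard library are available. Lean on these libraries where they do the work, as an engineer would, in place of code of your own. Each camera call takes 0.05 s, during which the arm holds its last target. There are 200 camera calls.

## Task

Of the three look-alike teal paint pots, only one is the right width: it goes down between the green jaws of the slot gauge and stops on the red shoulders. Lower that pot upright into the gauge until it is fully down on the red shoulders, then take it out and stand it in the blue-lined tray on the same board. Let go of it there, put no other pot in the tray and do not knock any pot over.

Things in the scene. Friction and masses are not known exactly. Their poses are not given: they have to be found in the camera images.
- pot_slim: Lidded paint pot standing upright: teal body 34 mm in diameter from 0 to 64 mm height, white lid 28 mm in diameter from 64 to 80 mm. 80 mm tall, about 80 g. Origin: centre of the underside; z up along the pot. Too slim: it passes both the go jaws and the no-go shoulders.
- pot_medium: Lidded paint pot standing upright: teal body 46 mm in diameter from 0 to 64 mm height, white lid 40 mm in diameter from 64 to 80 mm. 80 mm tall, about 120 g. Origin: centre of the underside; z up along the pot. The right width: it passes the go jaws and stops on the no-go shoulders.
- pot_wide: Lidded paint pot standing upright: teal body 58 mm in diameter from 0 to 64 mm height, white lid 52 mm in diameter from 64 to 80 mm. 80 mm tall, about 170 g. Origin: centre of the underside; z up along the pot. Too wide: it stops in the flared mouth above the go jaws.
- board: Fixed plywood board 160 (x) by 340 (y), 10 thick; origin: centre of underside, z up. Gauge at y -85: slot along x, 84 long, open ends, 88 wide over its walls. By height: green flared mouth 69-57, 68 narrowing to 52 wide; green go jaws 57-37, gap 52; red no-go shoulders 37-10, gap 40 (right pot stops, underside at 37). Tray at y +85: inside 110x110, blue floor at 10, rim 5 thick, top at 22. All mm.

How it is judged:
By the outcome, as a careful person would: the job done as asked, in the order asked, and still so for the second after the job is handed in, with the robot touching nothing.
It also fails if it takes over 45 s, if anything falls off the work surface, if the arm or the gripper's body presses on something with over 40 N, if the wrist force passes 120 N, or if a joint passes its speed limit or range.

## Working session

There is one attempt and no reset: what is moved stays moved. The work goes in short steps, each a Python script; the robot and the scene stay as the last script left them, time stands still between calls to the robot, and variables do not carry over. Pictures are saved under pics/ and viewed, at most 10 in all, crops included, and the job is handed in when it is done.

```bash
ls; mkdir -p pics; cat > h.py <<'E'
import numpy as np, cv2
from cell import r
def cloud(s):
    K=s["mtx"];d=s["depth"];v,u=np.mgrid[:400,:640]
    x=(u-K[0,2])/K[0,0]*d;y=(v-K[1,2])/K[1,1]*d
    P=np.stack([x,-y,-d,np.ones_like(d)],-1)
    W=P@np.linalg.inv(s["world_to_cam"]).T
    W[d==0]=np.nan
    return W[...,:3]
E
python3 - <<'E'
from h import *
for n in("top","side"):
    s=r.snapshot(n);cv2.imwrite(f"pics/{n}0.png",s["frame"]);W=cloud(s)
    print(n,[k for k in s], np.linalg.inv(s["world_to_cam"])[:3].round(2).tolist())
    for q in("pot_slim","pot_medium","pot_wide","board"):
        for o in r.cut_out(s,q)[:4]:
            p=W[o["region"]];p=p[~np.isnan(p[:,0])]
            print(q,round(o["confidence"],2),o["extent"],np.percentile(p,[2,50,98],axis=0).round(3).tolist() if len(p) else None)
print(r.current_time_s(),r.current_orientation())
E
```

```text
cell.py
pics
top ['frame', 'depth', 'mtx', 'world_to_cam', 'shot'] [[0.0, 0.99, -0.17, 0.42], [-1.0, -0.0, -0.03, -0.07], [-0.03, 0.17, 0.99, 0.72]]
pot_slim 0.76 [358.6, 139.9, 380.5, 166.0] [[0.62, -0.163, 0.007], [0.628, -0.146, 0.066], [0.647, -0.132, 0.082]]
pot_medium 0.55 [440.0, 189.3, 474.9, 222.8] [[0.513, -0.325, 0.006], [0.531, -0.3, 0.076], [0.554, -0.286, 0.082]]
pot_wide 0.96 [372.5, 238.5, 410.1, 274.2] [[0.417, -0.206, 0.014], [0.441, -0.179, 0.08], [0.466, -0.156, 0.082]]
board 0.77 [110.7, 158.9, 292.2, 275.8] [[0.431, 0.015, 0.007], [0.523, 0.178, 0.011], [0.623, 0.34, 0.067]]
side ['frame', 'depth', 'mtx', 'world_to_cam', 'shot'] [[0.92, 0.24, -0.32, 0.23], [-0.4, 0.56, -0.72, -0.79], [0.01, 0.79, 0.61, 0.63]]
pot_slim 0.95 [366.6, 184.4, 383.8, 220.4] [[0.618, -0.167, 0.005], [0.628, -0.161, 0.051], [0.645, -0.142, 0.081]]
pot_medium 0.71 [355.5, 242.2, 380.7, 287.4] [[0.511, -0.333, 0.001], [0.526, -0.323, 0.057], [0.552, -0.276, 0.081]]
pot_wide 0.93 [282.5, 212.0, 311.2, 262.9] [[0.411, -0.215, 0.003], [0.434, -0.205, 0.059], [0.465, -0.167, 0.082]]
pot_wide 0.52 [354.8, 242.0, 382.0, 288.0] [[0.511, -0.333, 0.004], [0.526, -0.324, 0.059], [0.55, -0.295, 0.081]]
board 0.55 [225.4, 113.9, 340.5, 192.7] [[0.429, 0.006, 0.003], [0.517, 0.115, 0.012], [0.62, 0.321, 0.067]]
0.5 [ 1.83346034e-01  9.83048436e-01 -6.12152519e-05 -1.17372839e-05]
```

View pics/top0.png

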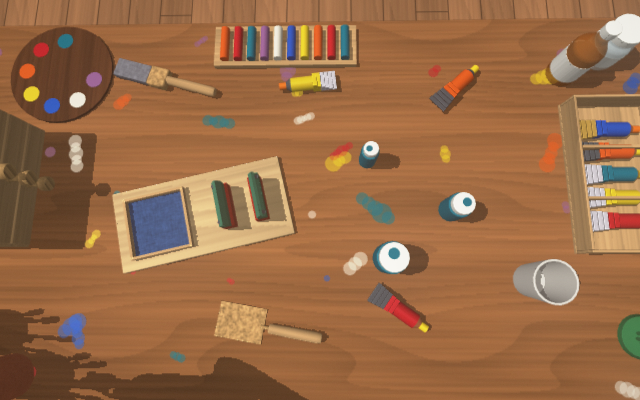

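View pics/side0.png

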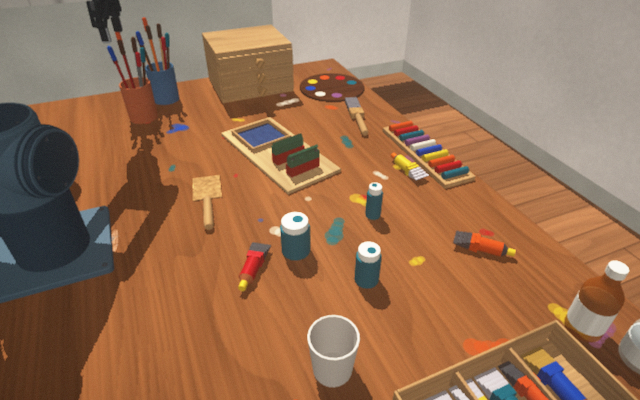

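Both pictures agree. In the top view, slim is at about (370,154), medium at (457,206), wide at (392,257), the tray at (160,222) and the gauge at (240,200). Next I'll refine the medium pot and board poses.

```bash
python3 - <<'E'
from h import *
from scipy.optimize import least_squares
for n in("top","side"):
    s=r.snapshot(n);W=cloud(s);F=s["frame"].astype(int)
    lid=W[(abs(W[...,2]-.08)<.005)&(np.hypot(W[...,0]-.532,W[...,1]+.302)<.05)]
    (c,rad)=cv2.minEnclosingCircle(lid[:,:2].astype(np.float32));print(n,"lid",np.round(c,4),rad,len(lid),np.median(lid[:,2]))
    box=(W[...,0]>.40)&(W[...,0]<.65)&(W[...,1]>-.02)&(W[...,1]<.37)
    for a,lo,hi in(("plate",.0055,.08),("walls",.06,.08),("flat walltop",.0665,.08)):
        m=(box&(W[...,2]>lo)&(W[...,2]<hi)).astype(np.uint8)
        l,L,st,_=cv2.connectedComponentsWithStats(m)
        if a=="plate": m=(L==1+np.argmax(st[1:,4]))
        q=W[m>0]
        print(a,len(q),[np.round(x,4) for x in cv2.minAreaRect(q[:,:2].astype(np.float32))],np.median(q[:,2]))
    blue=box&(F[...,0]>F[...,2]+15)&(F[...,0]>F[...,1]+15)&(W[...,2]<.03)
    q=W[blue];print("blue",len(q),[np.round(x,4) for x in cv2.minAreaRect(q[:,:2].astype(np.float32))])
    g=box&(F[...,1]>F[...,2]+5)&(W[...,2]>.03)
    q=W[g];print("green",len(q),[np.round(x,4) for x in cv2.minAreaRect(q[:,:2].astype(np.float32))])
    for o in r.spot_point(s,"board")[:1]+r.spot_point(s,"pot_medium")[:2]:
        v,u=o["position"];print(o, W[int(v),int(u)])
E
```

```text
top lid [ 0.5353 -0.3083] 0.019957508891820908 410 0.079825158706822
plate 13716 [array([0.5276, 0.1784]), array([0.1608, 0.3409]), np.float64(13.3948)] 0.011122083464896237
walls 590 [array([0.5472, 0.0953]), array([0.0845, 0.0859]), np.float64(13.465)] 0.06651455072670825
flat walltop 296 [array([0.5468, 0.0951]), array([0.0835, 0.078 ]), np.float64(13.465)] 0.06813801404936881
blue 2773 [array([0.5078, 0.263 ]), array([0.1063, 0.1055]), np.float64(13.4935)]
green 802 [array([0.5466, 0.0952]), array([0.0831, 0.0883]), np.float64(13.5008)]
{'position': [217.1, 200.8], 'confidence': 0.96} [0.51893669 0.17979897 0.01247674]
{'position': [208.3, 447.7], 'confidence': 0.92} [ 0.5298861  -0.28708138  0.05323227]
side lid [ 0.5333 -0.3098] 0.020548267289996147 310 0.07992354771765348
plate 4376 [array([0.5252, 0.177 ]), array([0.1657, 0.3442]), np.float64(13.4728)] 0.011942214473948831
walls 253 [array([0.5452, 0.0927]), array([0.0858, 0.0785]), np.float64(14.4381)] 0.06547945582421377
flat walltop 109 [array([0.5462, 0.0927]), array([0.0856, 0.0777]), np.float64(12.8084)] 0.06813396059586352
blue 541 [array([0.5024, 0.2664]), array([0.1079, 0.087 ]), np.float64(12.8481)]
green 676 [array([0.5438, 0.0925]), array([0.0836, 0.0923]), np.float64(12.9835)]
{'position': [152.0, 280.3], 'confidence': 0.97} [0.51110499 0.11206085 0.04119144]
{'position': [282.1, 365.7], 'confidence': 0.95} [ 0.51973925 -0.3284729   0.01674267]
```

```bash
cat >> h.py <<'E'
a=np.deg2rad(13.45); ex=np.array([np.cos(a),np.sin(a)]); ey=np.array([-ex[1],ex[0]])
def quat(i=0):
    b=(a+np.pi/2)/2+i*np.pi/2; return [np.cos(b),np.sin(b),0,0]
E
python3 - <<'E'
from h import *
P=(.5345,-.3088);best=None
for i in(0,1):
    j=[r.ik([*p,z],quat(i)) for p,z in((P,.026),((.5465,.0945),.062),((.5075,.2605),.035))]
    print(i,[None if x is None else np.round(x,2) for x in j])
    if all(x is not None for x in j) and (best is None or max(abs(x[5]) for x in j)<best[0]): best=(max(abs(x[5]) for x in j),i)
q=quat(best[1]);print(best)
r.command_gripper(1.0,40)
r.move_ptp([*P,.17],q)
r.movel([*P,.026],feed=.15)
r.command_gripper(0.0,40)
print("w",r.current_width(),r.current_finger_force())
r.movel([*P,.17],feed=.15)
r.move_ptp([.5465,.0945,.17],q)
print("w",r.current_width(),r.current_finger_force(),r.current_position(),r.current_force(),r.current_time_s())
for n in("top","side"):
    s=r.snapshot(n);cv2.imwrite(f"pics/{n}1.png",s["frame"]);W=cloud(s)
    for o in r.cut_out(s,"pot_medium")[:2]:
        p=W[o["region"]];p=p[~np.isnan(p[:,0])]
        print(n,o["confidence"],o["extent"],np.percentile(p,[2,50,98],axis=0).round(4).tolist())
E
```

```text
0 [array([-0.7 ,  0.57,  1.6 , -0.  ,  0.97, -0.94]), array([-0.03,  0.44,  1.73, -0.  ,  0.97, -0.26]), array([ 0.28,  0.5 ,  1.72, -0.  ,  0.93,  0.04])]
1 [array([-0.7 ,  0.57,  1.6 , -0.  ,  0.97,  2.2 ]), array([-0.03,  0.44,  1.73, -0.  ,  0.97,  2.88]), array([ 0.28,  0.5 ,  1.72, -0.  ,  0.93, -3.1 ])]
(np.float64(0.9391071011306651), 0)
w 0.5265151554692828 41.06702148914337
w 0.5284880955099306 40.93895673751831 [0.54694303 0.0934695  0.16994149] [-0.31008904 -0.24358385 -0.64213975] 8.2917
top 0.61 [220.0, 165.9, 239.6, 199.8] [[0.5301, 0.0707, 0.1484], [0.5444, 0.0745, 0.2002], [0.5614, 0.0822, 0.2248]]
side 0.58 [284.2, 83.3, 303.4, 119.6] [[0.5253, 0.0686, 0.1468], [0.5437, 0.0744, 0.1882], [0.5652, 0.0988, 0.2244]]
```

View pics/side1.png

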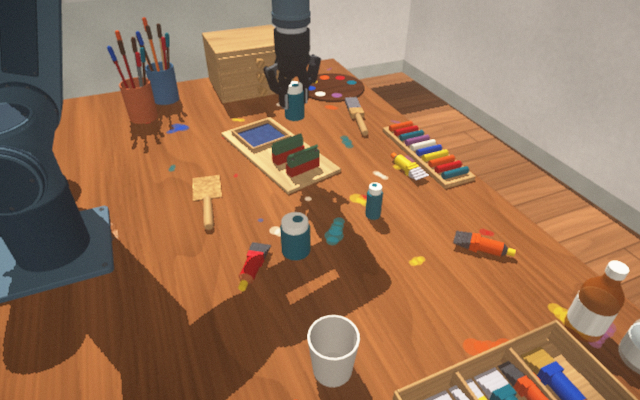

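The medium pot is gripped at the right width (about 45 mm) and held upright above the gauge at (295,103) in the side view. I'll fit its axis and compare it with the slot centre.

```bash
cat >> h.py <<'E'
from scipy.optimize import least_squares
def axis(s,zlo,zhi,rad=.023,c0=None):
    o=r.cut_out(s,"pot_medium")[0];W=cloud(s);m=cv2.erode(o["region"].astype(np.uint8),np.ones((3,3)))>0
    p=W[m];p=p[(p[:,2]>zlo)&(p[:,2]<zhi)]
    z0=(zlo+zhi)/2
    f=lambda v:np.hypot(p[:,0]-v[0]-v[2]*(p[:,2]-z0),p[:,1]-v[1]-v[3]*(p[:,2]-z0))-rad
    c0=r.current_position()[:2] if c0 is None else c0
    x=least_squares(f,[*c0,0,0],loss="soft_l1",f_scale=.001).x
    return x.round(4),len(p),np.abs(f(x)).mean().round(4)
E
python3 - <<'E'
from h import *
g={"top":np.array([.5470,.0953]),"side":np.array([.5445,.0926])}
for n in g:
    s=r.snapshot(n);x,k,e=axis(s,.148,.202)
    d=x[:2]-g[n];print(n,x,k,e,"offset along slot %.4f across %.4f"%(d@ex,d@ey))
t=r.current_position()[:2]-g["top"];print("tcp across",t@ey)
E
```

```text
top [ 0.5482  0.0938  0.0012 -0.0014] 157 0.0002 offset along slot 0.0008 across -0.0017Traceback (most recent call last):
  File "<stdin>", line 4, in <module>
  File "h.py", line 15, in axis
    o=r.cut_out(s,"pot_medium")[0];W=cloud(s);m=cv2.erode(o["region"].astype(np.uint8),np.ones((3,3)))>0
      ~~~~~~~~~~~~~~~~~~~~~~~~~^^^
IndexError: list index out of range
```

```bash
python3 - <<'E'
from h import *
p=r.current_position();print(p)
d=-.0008*ex+.0017*ey
T=p[:2]+d
r.movel([*T,.135],feed=.1); r.wait(.2); q=r.current_position(); print(q[:2]-T)
C=T+(T-q[:2])   # correct steady offset
r.movel([*C,.105],feed=.08)
f0=r.current_force()
z=.105
while z>.058:
    z-=.004; r.movel([*C,z],feed=.05)
    f=r.current_force()-f0
    if np.abs(f).max()>4: print(round(z,3),f.round(1),r.current_position().round(4))
    if f[2]>12 or np.hypot(*f[:2])>15: break
print(z,r.current_position(),r.current_force()-f0,r.current_time_s())
for n in("top","side"):
    s=r.snapshot(n);cv2.imwrite(f"pics/{n}2.png",s["frame"])
    W=cloud(s);o=r.cut_out(s,"pot_medium")
    for k in o[:2]:
        w=W[k["region"]];print(n,k["confidence"],k["extent"],np.nanpercentile(w,[2,50,98],axis=0).round(4).tolist())
a=cv2.resize(cv2.imread("pics/side2.png")[60:210,200:360],None,fx=4,fy=4);cv2.imwrite("pics/side2c.png",a)
E
```

```text
[0.5466196  0.09404851 0.16996362]
[ 6.05901320e-04 -1.27027068e-05]
0.061 [-4.6  0.  17.6] [0.5456 0.0956 0.0635]
0.06099999999999996 [0.54562847 0.09556294 0.06348807] [-4.58979802  0.04801696 17.59300567] 12.6667
top 0.53 [179.6, 160.5, 293.9, 261.9] [[0.4491, 0.0071, 0.0075], [0.5153, 0.0707, 0.0108], [0.6304, 0.1934, 0.068]]
top 0.5 [236.1, 182.6, 250.0, 211.8] [[0.5296, 0.0729, 0.0445], [0.5424, 0.0761, 0.0894], [0.5594, 0.0811, 0.1179]]
side 0.83 [286.0, 124.8, 305.6, 153.4] [[0.5236, 0.0706, 0.0535], [0.5419, 0.0772, 0.0938], [0.5619, 0.1013, 0.1184]]
```

View pics/side2c.png

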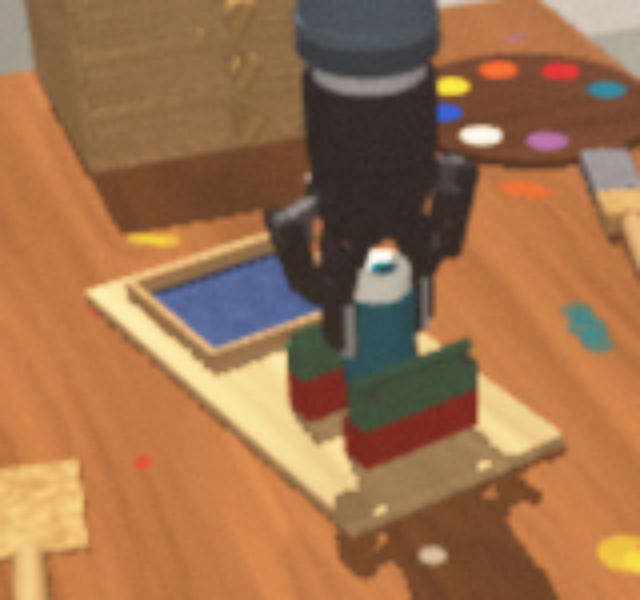

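The pot stands between the jaws. Contact came at TCP z 0.0635 against 0.063 expected, and the lid top is at about 0.117. I'll let go briefly so it settles, then check the height and regrip.

```bash
python3 - <<'E'
from h import *
p=r.current_position();q=r.current_orientation()
r.command_gripper(0.72); r.wait(.3)
for n in("top","side"):
    s=r.snapshot(n);W=cloud(s);F=s["frame"]
    m=(np.hypot(W[...,0]-p[0],W[...,1]-p[1])<.03)&(W[...,2]>.105)&(W[...,2]<.125)&(F.min(-1)>110)
    print(n,m.sum(),np.percentile(W[m][:,2],[50,75,90]).round(4) if m.any() else "")
    try: print(axis(s,.07,.098))
    except Exception as e: print(e)
cv2.imwrite("pics/side3c.png",cv2.resize(F[60:210,200:360],None,fx=4,fy=4))
print(r.current_force(),r.current_width(),r.current_time_s())
E
```

```text
top 43 [0.116  0.1175 0.1179]
(array([ 0.5467,  0.096 , -0.0063,  0.0053]), 64, np.float64(0.0002))
side 138 [0.1161 0.1175 0.1183]
(array([0.5451, 0.0954, 0.0161, 0.0154]), 142, np.float64(0.0012))
[ 0.04182065 -0.15548078 -0.15583305] 0.7202323986031687 13.675
```

View pics/side3c.png

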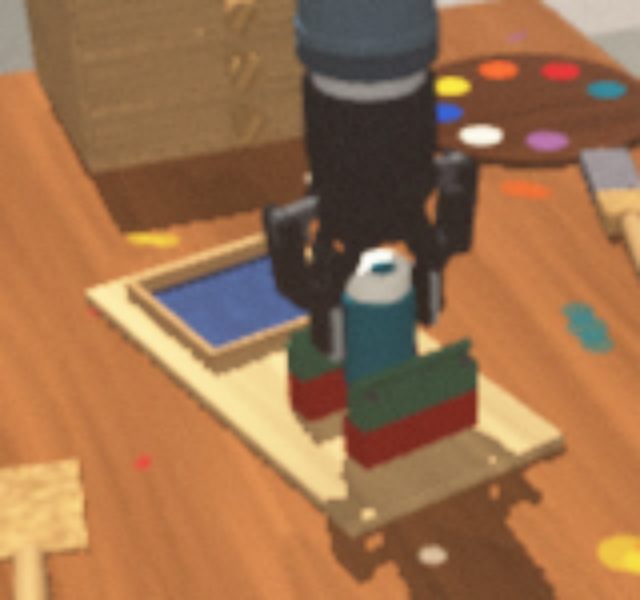

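The fingers are open and the pot stands free and upright in the gauge, with its lid top at 0.1175 (0.037 + 0.080), so it is fully down. Next I'll regrip it and take it to the tray.

```bash
python3 - <<'E'
from h import *
p=r.current_position();T=np.array([.5073,.2605])
r.command_gripper(0.0,40);print(r.current_width())
r.movel([*p[:2],.155],feed=.1)
r.movel([*T,.155],feed=.15)
r.movel([*T,.06],feed=.12); f0=r.current_force(); z=.046
r.movel([*T,z],feed=.06)
while z>.032:
    z-=.002; r.movel([*T,z],feed=.04)
    f=r.current_force()-f0
    if f[2]>5: break
print(z,f,r.current_position())
r.command_gripper(0.75); r.wait(.2)
r.movel([*r.current_position()[:2],.2],feed=.12)
r.move_ptp([.45,.0,.3],quat(0))
for n in("top","side"):
    s=r.snapshot(n);cv2.imwrite(f"pics/{n}4.png",s["frame"]);W=cloud(s)
    for o in r.cut_out(s,"pot_medium")[:2]:
        print(n,o["confidence"],o["extent"],np.nanpercentile(W[o["region"]],[2,50,98],axis=0).round(4).tolist())
print(r.current_time_s())
E
```

```text
0.5305164050659263
0.03199999999999999 [-4.35191054 -1.65135717 15.6687987 ] [0.50791862 0.26071332 0.03395284]
side 0.64 [253.8, 108.1, 270.3, 138.0] [[0.4853, 0.2348, 0.0149], [0.5023, 0.2424, 0.0596], [0.5228, 0.2668, 0.0918]]
22.7667
```

View pics/side4.png

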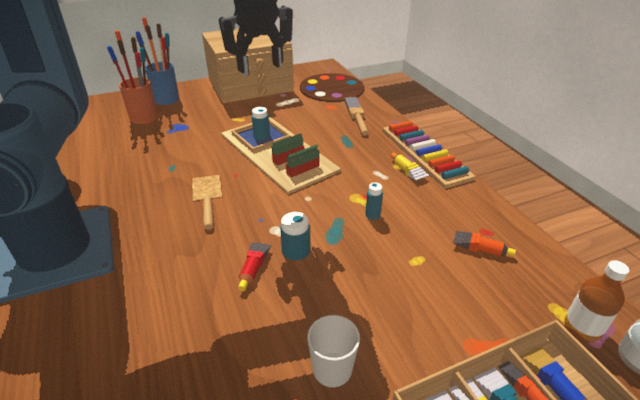

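The medium pot stands upright in the tray at (262,125) with its lid top at about 0.09. The other two pots are standing untouched at (295,237) and (374,201), and the arm is clear.

```bash
python3 -c "
from cell import r
r.wait(.3);print(r.hand_in())"
```

```text
the job is handed in; nothing more can be done
None
```

The medium pot was lowered fully onto the red shoulders, taken out and left standing alone in the blue-lined tray; no pot was knocked over, and I handed the job in at about 23 s.

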